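Roll the barrel pads-up and hold the loupe over it in focus

ROBOT

A 6-joint arm with a two-finger parallel gripper is mounted at the origin on the work surface. World frame = base frame: x ahead of the robot, y to its left, z up, the work surface at z = 0. Lengths are in m, angles in rad, forces in N, time in s.
With the tool pointing down it reaches from about 0.35 to 0.85 m from the base axis. Payload 8.1 kg.
Tool frame: the origin (TCP) lies between the finger pads; the fingertips stand 14 mm ahead of it and the grasp point (between the pads) lies 5 mm behind it (robot.tip_reach is the z of the fingertips in the tool frame, in m); z points along the fingers, y is the line along which they close (so a half turn about z gives the same grasp; the last joint's range is limited). The gripper opens to 93 mm and grips with 3 to 60 N. Pads are 15 mm wide; open, the fingers measure 128 mm over their backs; the gripper's body (75 mm by 188 mm) begins 65 mm behind the grasp point.
Start: joints at [1.068, 0.13, 1.488, -0, 1.523, -0.085], TCP at [0.243, 0.548, 0.233] pointing down, gripper open.
Joint ranges: [-2.96, 2.96], [-0.89, 2.26], [0.02, 2.5], [-1.34, 4.48], [0, 2.73], [-2.66, 2.66]. Speed limits (rad/s): [2.39, 2.39, 2.79, 3.14, 3.14, 3.14].

INTERFACE

Orientations are given as a rotation vector (axis times angle).
In Python, from plant import robot gives the robot as it stands. The module is installed in compiled form; this text tells all that it offers.
- The arm moves only by the shell command python3 -m handwheel 'ROWS' [FORCE]. ROWS is JSON, a list of rows, each a list of 7 numbers: the closure, from -1 (fully open) to 1 (shut), then the shift along the tool's x, y, z each as a share of 100 cm, from -1 to 1, then the turn, a rotation vector about the tool's x, y, z each as a share of 180 degrees, from -1 to 1. In form: [[grip, tx, ty, tz, rx, ry, rz], ...]. A call has 1 to 20 rows; each row is the pose to reach, as a shift and turn from the pose commanded when the call began, along the tool's axes at that moment, turning the shorter way round; what a row does not reach only later rows make up. A row lasts 1/8 s, in which the tool goes at most 62.5 mm and 10.7 degrees, less where a joint would pass 70% of its speed; a pose out of reach is approached as far as the arm can. A call with a number of a shift or a turn outside -1 to 1 is refused whole. A call with a gripper value outside its range is refused whole. The fingers move at their own pace and stop on an object; FORCE is the grip in N (left out, the last holds). Time passes only in rows, so rows that repeat a pose let the fingers close. It gives the time, the measured TCP pose, the force, the opening and the grip force at its end, in the units of the state.
- robot.read_state(): the state, without advancing time (a new reading comes with each control period).
- robot.read_camera(name): name is "side" or "top"; returns a dict with "frame" (384x512x3 uint8, red, green, blue), "fx", "fy", "cx", "cy" (pixels), "k1" (the pictures are not rectified: a ray, as slopes to the right and down, at radius r is drawn at 1 + k1 r^2 times it, then the intrinsics apply), "rvec" (rotation vector, rad) and "tvec" (3), from world to camera coordinates, as OpenCV has them. Camera axes: x right, y down, z forward; pixel columns grow to the right and rows downward; lengths in m; the calibration is good to about 2 mm. A picture is of the moment at which its call begins. There is no depth.
- robot.close_job(): hands the job in; it is judged then, once.
Trained networks look in a picture, given as the dict that the camera call returned (one of the last four; its "shot" number tells which), for a name from the list of things; names that differ only in an ending like _2 or _b are one class to them, and where a whole thing is asked for, a point or a joint stands for the part that bears it (a point fixed in the world has none). Each returns a list of dicts, best first, with "conf" (0 to 1); they miss things now and then, are a little off and sometimes report something else, mostly with a low value. They report only what shows in the picture. A call takes as long as a camera call. They do not tell look-alikes from the thing itself.
- robot.regions_of(picture, name): "mask" (384x512 bool, what is visible of it) and "rect" ([left, top, right, bottom] in pixels, round what is visible of it).
The state is a dict: "t": time; "q": joint angles; "dq": joint speeds; "joint_torque": joint torques, N m; "tool_pos": TCP position; "orientation": TCP orientation; "force": force on the tool from outside, world axes, zero at the start; "wrist_torque": the same for the moment, N m; "opening": finger opening in m; "gripper_force": force on a finger pad.
Only numpy, scipy, OpenCV 4.12 (cv2) and the standard library are available. Lean on these libraries where they do the work, as an engineer would, in place of code of your own. Each camera call takes 0.05 s, during which the arm holds its last target. There are 200 camera calls.

TASK

Roll the metal barrel over on its round tray, without picking it up, until its row of contact pads faces straight up, and leave it lying still in the tray. Then pick up the hand loupe by its handle and hold it level and still with the lens centred over the barrel and at the height of the collar on the stand's post (the focus mark), clear of the stand and the barrel; the job finishes while you are still holding it there. Leave the collar and the other things on the bench where they are.

Things in the scene. Friction and masses are not known exactly. Their poses are not given: they have to be found in the camera images.
- stand: Fixed inspection stand: a round grey tray, 170 mm across, with a 12 mm high rim 4 mm thick and a black flat inside floor 6 mm above the bench. Its origin is the centre of the tray's underside, on the bench; its x axis points from the tray's centre to a vertical steel post 10 mm thick and 188 mm high that stands 125 mm from the centre, on a 70 x 60 x 12 mm foot. The stand lies anywhere near the middle of the bench, with its post roughly on the side away from the robot.
- focus_mark (a point): The focus mark: the middle of the aluminium collar (a disc 32 mm across and 8 mm thick, with a small dark thumb screw at its side) on the stand's post. Its height is the height at which the lens (point lens) is to be held; it is 92 to 138 mm above the bench, different each time. The collar is clamped: it slides on the post only if pushed hard.
- barrel_centre (a point): Centre (half-way up) of the loose aluminium barrel, a cylinder 36 mm in diameter and 56 mm long with a dark band at each end, about 0.15 kg, lying on the tray floor, so its centre is 24 mm and its top 42 mm above the bench. The x axis of this frame runs along the cylinder's axis, which stays horizontal in any compass direction. The tray floor gives a little rolling resistance: the barrel stops within a few mm when let go slowly.
- pad_row (a point): Middle of the barrel's row of contact pads: a dark strip 40 x 10 mm with five brass pads, along the barrel's side, on its surface (18 mm from barrel_centre). The z axis of this frame points straight out of the strip; at the start it leans about 65 degrees from vertical. x runs along the barrel.
- lens (a point): Centre of the loupe's lens, half-way up the loupe's white round rim (64 mm across, 20 mm high; the rim extends 10 mm above and below this point). z is the lens's own axis (vertical when the loupe is level), x points from the handle to the lens.
- loupe_grip (a point): A good place to grip the loupe: half-way up its straight white handle, 64 mm behind the lens centre. The handle is 18 mm wide, 20 mm high and runs along x of this frame, from 22 mm ahead of this point (neck side) to 62 mm behind it. The loupe starts lying flat on the bench, left or right of the stand with the handle roughly towards the robot, so this point is 10 mm above the bench. The loupe weighs about 0.12 kg.
- collar (a joint): Slide of the collar on the post in m: 0 is 90 mm above the bench, larger is higher.
- meter: Grey hand multimeter, 140 x 72 x 34 mm, lying on the bench on the other side of the stand from the loupe; leave it. Origin under its centre.
- bottle: White bottle with a blue cap, 44 mm across, 110 mm high; leave it. Origin under its centre.
- spool: Solder spool, 56 mm across, 38 mm high, standing on its flange; leave it. Origin under its centre.
- driver: Screwdriver, 150 mm long, lying between the robot and the stand; leave it.
- partbox: Small open grey parts box, 70 x 90 x 25 mm; leave it. Origin under its centre.
- tweezers: Steel tweezers, about 115 mm long and 5 mm thick; leave them.
- phone: Black phone, 145 x 70 x 9 mm; leave it. Origin under its centre.
There are look-alikes about, which are no part of the job. What is shaped like the part that bears lens but black is not meant. Leave any turquoise look-alike of the part that bears barrel_centre alone.

How it is judged:
On the way, in this order (a step that is already met when the one before it is completed fails the run):
1. the barrel lies still in the tray, untouched, with its pad row facing up (angle between pad_row's own z axis and vertical below 0.3 rad and height (world z) of barrel_centre below 0.029 m and linear speed of barrel below 0.02 m/s and contact force between barrel and the fingers below 0.1 N), for 0.3 s.
2. the loupe is lifted in the gripper (height (world z) of lens above 0.06 m and contact force between loupe and the fingers above 1 N), for 0.2 s.
At the end, for the whole second after the job is handed in: The barrel lies still on the tray floor, untouched, its pad row within 0.3 rad of straight up; the loupe is held in the gripper, still, its lens centre within 14 mm sideways of the barrel's centre and within 8 mm of the focus mark's height, level within 0.14 rad, touching neither stand nor barrel (all of step 1 and horizontal distance between barrel_centre and stand below 0.08 m and height (world z) of barrel_centre above 0.019 m and contact force between barrel and the arm below 0.1 N and horizontal distance between lens and barrel_centre below 0.014 m and z of lens in the frame of focus_mark between -0.008 and 0.008 m and angle between lens's own z axis and vertical below 0.14 rad and linear speed of loupe below 0.02 m/s and contact force between loupe and the fingers above 1 N and contact force between loupe and stand below 0.1 N and contact force between loupe and barrel below 0.1 N); the arm keeps its last pose, push and grip.
It fails at once if the barrel is picked up (height (world z) of barrel_centre above 0.045 m).
It fails at once if the collar is shifted (distance of focus_mark from where it was at the start of the episode above 0.005 m).
It fails at once if one of the other things on the bench is disturbed (distance of any of meter, bottle, spool, driver, partbox, tweezers, phone from where it was at the start of the episode above 0.02 m).
It also fails if it takes over 64 s, if anything falls off the work surface, if the arm or the gripper's body presses on something with over 40 N, if the wrist force passes 120 N, or if a joint passes its speed limit or range.

## Working session

There is one attempt and no reset: what is moved stays moved. The work goes in short steps, Python scripts to look and compute and a shell command to move; the robot and the scene stay as the last step left them, time stands still between calls to the robot, and variables do not carry over. Pictures are saved under pics/ and viewed, at most 10 in all, crops included, and the job is handed in when it is done.

```bash
mkdir -p pics
cat > h.py <<'E'
import numpy as np, cv2
from plant import robot
from scipy.spatial.transform import Rotation as R
def ray(c,u,v):
    x=(u-c["cx"])/c["fx"];y=(v-c["cy"])/c["fy"]
    a,b=x,y
    for _ in range(20):
        s=1+c["k1"]*(a*a+b*b);a,b=x/s,y/s
    M=cv2.Rodrigues(np.array(c["rvec"],float))[0];t=np.array(c["tvec"],float).ravel()
    return -M.T@t, M.T@np.array([a,b,1.])
def at(c,u,v,z):
    o,d=ray(c,u,v);return o+d*(z-o[2])/d[2]
def proj(c,p):
    M=cv2.Rodrigues(np.array(c["rvec"],float))[0];q=M@np.array(p,float)+np.array(c["tvec"],float).ravel()
    a,b=q[:2]/q[2];s=1+c["k1"]*(a*a+b*b)
    return np.array([c["fx"]*a*s+c["cx"],c["fy"]*b*s+c["cy"]])
def save(c,n,crop=None,k=1):
    f=cv2.cvtColor(c["frame"],cv2.COLOR_RGB2BGR)
    if crop: l,t,r,b=crop;f=f[t:b,l:r]
    cv2.imwrite("pics/"+n+".png",cv2.resize(f,None,fx=k,fy=k,interpolation=cv2.INTER_CUBIC))
E
python3 - <<'E'
from h import *
s=robot.read_state();print(s["tool_pos"],s["orientation"],s["t"])
for n in("top","side"):
    c=robot.read_camera(n);save(c,n+"0",k=1.5)
    print(n,ray(c,256,192),c["fx"],c["k1"])
    for name in["stand","barrel_centre","pad_row","lens","collar","meter","driver","bottle"]:
        for r in robot.regions_of(c,name)[:3]:
            m=r["mask"];v,u=np.nonzero(m);print(n,name,round(r["conf"],2),np.round(r["rect"]),m.sum(),u.mean().round(1),v.mean().round(1),at(c,u.mean(),v.mean(),.02).round(3))
E
```

```text
[0.24315203 0.54791003 0.23157999] [-6.51373846e-01 -3.07278538e+00  2.86009984e-03] 0.0
top (array([ 0.3691176 , -0.04346048,  1.36228502]), array([ 0.17586555, -0.00682128, -0.98443019])) 432.392041863093 0.03660040680064493
top stand 0.63 [197. 150. 248. 231.] 2504 222.9 196.3 [0.598 0.052 0.02 ]
top stand 0.28 [133. 197. 164. 241.] 1062 151.0 219.6 [0.53  0.276 0.02 ]
top barrel_centre 0.5 [217. 196. 230. 213.] 206 224.2 205.0 [0.57  0.048 0.02 ]
top barrel_centre 0.49 [175. 254. 188. 276.] 224 182.0 264.6 [0.389 0.179 0.02 ]
top pad_row 0.69 [196. 150. 247. 228.] 2391 222.9 196.1 [0.598 0.052 0.02 ]
top pad_row 0.59 [218. 195. 231. 215.] 204 224.4 204.6 [0.571 0.047 0.02 ]
top pad_row 0.57 [171. 256. 190. 275.] 242 181.7 264.4 [0.389 0.18  0.02 ]
top lens 0.98 [328. 225. 341. 272.] 446 333.2 240.5 [ 0.451 -0.287  0.02 ]
top lens 0.73 [273. 175. 311. 221.] 537 289.7 201.4 [ 0.576 -0.158  0.02 ]
top collar 0.6 [229. 152. 239. 161.] 47 233.3 159.0 [0.718 0.017 0.02 ]
top meter 0.88 [132. 197. 169. 245.] 1115 151.2 219.7 [0.53  0.276 0.02 ]
top meter 0.42 [227. 237. 238. 275.] 173 2
[... 527 characters left out ...]
92.6 [0.57  0.046 0.02 ]
side pad_row 0.65 [231. 185. 246. 202.] 176 238.3 192.0 [0.572 0.049 0.02 ]
side pad_row 0.27 [275. 143. 289. 170.] 213 282.3 156.7 [0.767 0.283 0.02 ]
side lens 0.77 [228. 221. 272. 248.] 403 245.9 232.7 [ 0.586 -0.179  0.02 ]
side lens 0.69 [174. 254. 224. 271.] 537 204.5 260.5 [ 0.447 -0.304  0.02 ]
side meter 0.76 [210. 154. 242. 171.] 508 226.3 160.8 [0.535 0.263 0.02 ]
side meter 0.74 [274. 143. 289. 170.] 239 282.1 157.5 [0.766 0.277 0.02 ]
side meter 0.65 [175. 196. 213. 204.] 222 200.3 199.0 [0.431 0.014 0.02 ]
side driver 0.44 [174. 195. 213. 205.] 183 198.9 199.0 [0.426 0.014 0.02 ]
side bottle 0.53 [275. 141. 290. 173.] 240 282.5 156.9 [0.767 0.281 0.02 ]
```

View pics/top0.png

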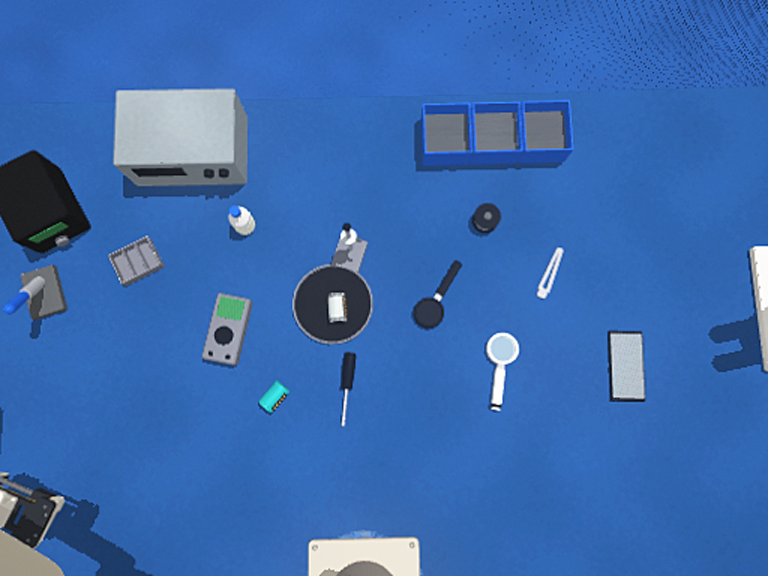

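View pics/side0.png

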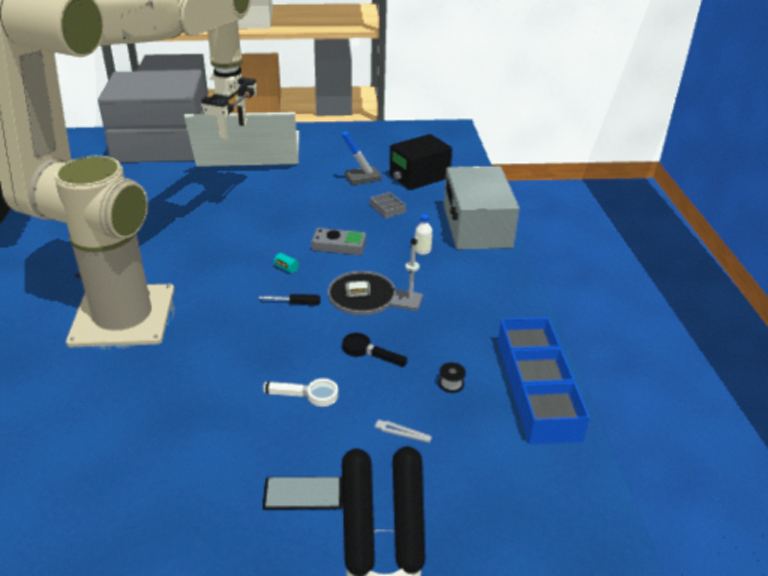

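Top view: barrel at (224,205), tray (222,203), post head about (231,152), white loupe lens (335,233) with handle down to (330,273); the turquoise barrel (182,264) and black loupe (286,209) are decoys. Side view: barrel at (238,192), collar (275,177). Next I zoom in on the barrel and collar.

Run:
```python
from h import *
a=robot.read_camera("top");b=robot.read_camera("side")
def cr(c,l,t,w,h,W,H): return cv2.resize(cv2.cvtColor(c["frame"][t:t+h,l:l+w],cv2.COLOR_RGB2BGR),(W,H),interpolation=cv2.INTER_NEAREST)
A=cr(a,204,190,40,30,400,300);B=cr(b,218,176,40,30,400,300)
C=cr(a,310,218,50,60,250,300);D=cr(b,260,155,40,40,300,300);E=cr(a,215,143,40,48,250,300)
im=np.vstack([np.hstack([A,B]),np.hstack([C,D,E])]);cv2.imwrite("pics/z1.png",im)
# white loupe fit
def white(c,box):
    f=c["frame"].astype(int);l,t,r,bt=box;m=np.zeros(f.shape[:2],bool);m[t:bt,l:r]=(f[t:bt,l:r,0]>130);return m
f=a["frame"]
for r in robot.regions_of(a,"lens"):
    if r["rect"][0]<320: continue
    v,u=np.nonzero(r["mask"]);P=np.array([at(a,x,y,.018)[:2] for x,y in zip(u,v)]);
    print("loupe",r["conf"],P.min(0),P.max(0))
    m=P.mean(0);w,V=np.linalg.eigh(np.cov((P-m).T));d=V[:,1]*np.sign(V[0,1]);s=(P-m)@d;print(m,d,s.min(),s.max(),"lens",m+d*(s.max()-.032))
for r in robot.regions_of(a,"barrel_centre"):
    v,u=np.nonzero(r["mask"]);P=np.array([at(a,x,y,.034)[:2] for x,y in zip(u,v)]);m=P.mean(0);w,V=np.linalg.eigh(np.cov((P-m).T));print("barrel",m,V[:,1],np.sqrt(w*12),cv2.minAreaRect((P*1000).astype(np.float32)))
for r in robot.regions_of(b,"barrel_centre"):
    v,u=np.nonzero(r["mask"]);print("barrel side",at(b,u.mean(),v.mean(),.03))
for n,c in(("top",a),("side",b)):
  for r in robot.regions_of(c,"stand")[:1]:
    m=r["mask"].astype(np.uint8);k,=[max(cv2.findContours(m,0,2)[0],key=cv2.contourArea)];print(n,r["rect"])
    # tray dark floor
  f=c["frame"].max(2);m=(f<60).astype(np.uint8)
  q,lab,st,ce=cv2.connectedComponentsWithStats(m)
  p=proj(c,[.57,.05,.006]);
  i=min(range(1,q),key=lambda i:np.linalg.norm(ce[i]-p) if st[i,4]>150 else 1e9)
  h=cv2.convexHull(np.argwhere(lab==i)[:,::-1].astype(np.int32))[:,0];G=np.array([at(c,x,y,.006)[:2] for x,y in h]);print("tray",cv2.minEnclosingCircle((G*1000).astype(np.float32)))
```

```text
loupe 0.74 [ 0.35243578 -0.32292355] [ 0.50541538 -0.26034616]
[ 0.44726934 -0.28678976] [ 0.98428511 -0.17658657] -0.09628087741887695 0.06041362026280297 lens [ 0.47523645 -0.29180723]
barrel [0.39016533 0.17738221] [-0.75376117  0.65714846] [0.03628573 0.05586517] ((390.1311950683594, 177.77175903320312), (37.491607666015625, 57.29656219482422), 48.44921112060547)
barrel [ 0.45034565 -0.28535717] [-0.9824369   0.18659512] [0.04847437 0.14184   ] ((430.8749694824219, -287.64215087890625), (64.20149230957031, 152.01002502441406), 86.955078125)
barrel [0.5655859  0.04713266] [-0.99411014 -0.10837452] [0.03493201 0.05562794] ((566.43408203125, 46.163909912109375), (34.1431999206543, 53.75776672363281), 89.36622619628906)
barrel side [0.39483751 0.15379579 0.03      ]
barrel side [0.56977335 0.03381144 0.03      ]
top [195.5, 151.2, 249.9, 228.2]
tray ((581.8943481445312, 57.16041564941406), 78.8419418334961)
side [218.6, 161.3, 277.6, 207.9]
tray ((581.56005859375, 56.83951187133789), 77.83171844482422)
```

View pics/z1.png

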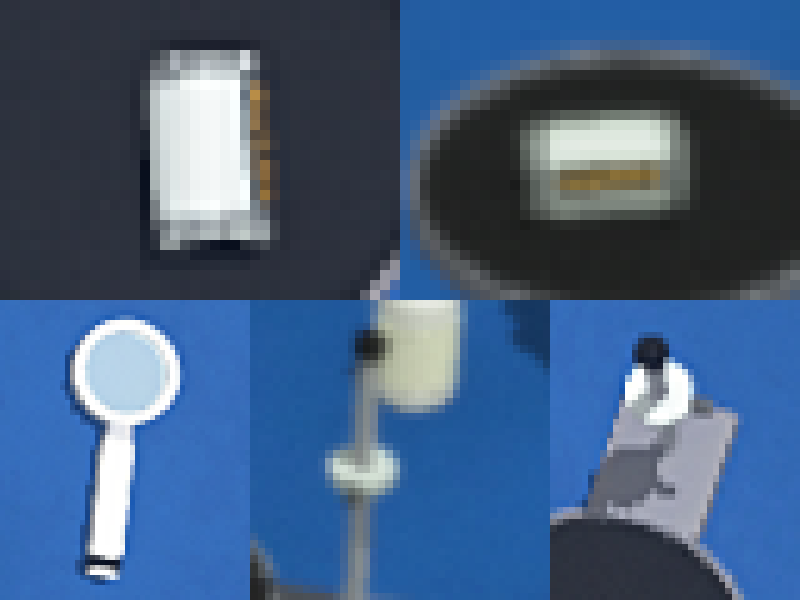

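Crops: pads show on the barrel's right (-y) side in both views, so it has to roll about 20 mm towards +y. The collar is at about (233,158) in the top view and (275,178) in the side view. Now I triangulate the collar and work out the first move.

```bash
cat >> h.py <<'E'
def tri(c1,p1,c2,p2):
    o1,d1=ray(c1,*p1);o2,d2=ray(c2,*p2)
    s=np.linalg.lstsq(np.array([d1,-d2]).T,o2-o1,rcond=None)[0];a=o1+s[0]*d1;b=o2+s[1]*d2
    return (a+b)/2,np.linalg.norm(a-b)
def go(pos,ylinedeg=None):
    s=robot.read_state();M=R.from_rotvec(s["orientation"]).as_matrix()
    print("shift",(M.T@(np.array(pos)-s["tool_pos"])).round(4),"now",s["tool_pos"].round(4),"open",s["opening"])
    a=np.degrees(np.arctan2(M[1,1],M[0,1]));
    if ylinedeg is not None: e=(ylinedeg-a+90)%180-90;print("yline",a,"turn rz share",-e/180,"q6",s["q"][5], "tilt",M[:,2].round(3))
E
python3 - <<'E'
from h import *
a=robot.read_camera("top");b=robot.read_camera("side")
def cen(c,u,v,r):
    f=c["frame"].min(2).astype(int);m=np.zeros(f.shape,bool);m[v-r:v+r+1,u-r:u+r+1]=f[v-r:v+r+1,u-r:u+r+1]>180
    y,x=np.nonzero(m);return (x.mean(),y.mean()),m.sum(),(x.min(),x.max(),y.min(),y.max())
pa=cen(a,233,158,6);pb=cen(b,275,178,6);print(pa,pb)
print(tri(a,(232.6,158),b,(274.9,177.7)))
print(tri(a,pa[0],b,pb[0]))
for n,c in(("t",a),("s",b)):
  print([ (r["conf"],r["rect"]) for r in robot.regions_of(c,"collar")])
go([.567,.045,.2],96)
E
```

```text
((np.float64(232.4915254237288), np.float64(157.66101694915255)), np.int64(59), (np.int64(227), np.int64(237), np.int64(153), np.int64(162))) ((np.float64(275.14285714285717), np.float64(177.14285714285714)), np.int64(21), (np.int64(271), np.int64(278), np.int64(175), np.int64(179)))
(array([0.70038268, 0.01529946, 0.10464259]), np.float64(0.0027887087655041392))
(array([0.70101849, 0.01551025, 0.10686661]), np.float64(0.003113406605430375))
[(0.58, [228.6, 150.6, 242.1, 160.2])]
[(0.75, [176.3, 252.6, 224.2, 274.3]), (0.67, [193.7, 197.5, 213.8, 204.7])]
shift [-0.5    -0.3288  0.0326] now [0.2434 0.5484 0.2326] open 0.09294583287189233
yline 66.06328226312608 turn rz share -0.16631509853818843 q6 -0.08543136945392998 tilt [-0. -0. -1.]
```

```bash
python3 -m handwheel '[[-0.2,-0.5,-0.329,0.033,0,0,-0.166],[-0.2,-0.5,-0.329,0.033,0,0,-0.166],[-0.2,-0.5,-0.329,0.033,0,0,-0.166],[-0.2,-0.5,-0.329,0.033,0,0,-0.166],[-0.2,-0.5,-0.329,0.033,0,0,-0.166],[-0.2,-0.5,-0.329,0.033,0,0,-0.166],[-0.2,-0.5,-0.329,0.033,0,0,-0.166],[-0.2,-0.5,-0.329,0.033,0,0,-0.166],[-0.2,-0.5,-0.329,0.033,0,0,-0.166],[-0.2,-0.5,-0.329,0.033,0,0,-0.166],[-0.2,-0.5,-0.329,0.033,0,0,-0.166],[-0.2,-0.5,-0.329,0.033,0,0,-0.166],[-0.2,-0.5,-0.329,0.033,0,0,-0.166],[-0.2,-0.5,-0.329,0.033,0,0,-0.166]]' 10
python3 - <<'E'
from h import *
b=robot.read_camera("side");save(b,"s2",(210,120,300,210),6)
for z in(.1,.104,.108):
  p=np.array([proj(b,[.7004+.016*np.cos(t),.0153+.016*np.sin(t),z+h]) for t in np.linspace(0,6.28,60) for h in(-.004,.004)]);print(z,p.min(0),p.max(0))
f=b["frame"];print(f[170:186,273:277].mean(1).astype(int).tolist())
go([.567,.045,.03],96)
E
```

```text
t: 3.2
tool_pos: [0.5666, 0.0459, 0.1999]
orientation: [-0.165, 3.137, 0.0]
force: [-0.7, -0.7, -0.3]
opening: 0.0557
gripper_force: 0.0
0.1 [269.97525895 175.39016729] [278.98011759 182.36086464]
0.104 [270.02152981 174.48234513] [279.03869563 181.45178944]
0.108 [270.06791973 173.57208517] [279.09742418 180.54023924]
[[102, 119, 139], [103, 121, 142], [102, 121, 141], [108, 124, 142], [125, 137, 147], [146, 154, 151], [156, 164, 159], [186, 197, 188], [209, 220, 209], [171, 183, 173], [124, 134, 130], [89, 102, 112], [85, 102, 122], [88, 108, 133], [88, 110, 135], [88, 110, 135]]
shift [-0.0002 -0.0008  0.1699] now [0.5667 0.0458 0.1999] open 0.0558768414695901
yline 96.0296601269228 turn rz share 0.00016477848290447937 q6 -1.6855955020773428 tilt [ 0.  0. -1.]
```

View pics/s2.png

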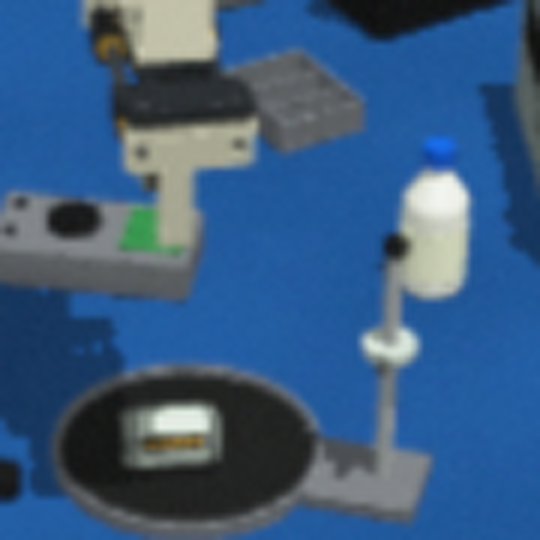

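The side view shows the gripper above the tray, fingers in line, and the pads facing the camera. The collar's rows (174 to 181) put the focus height at about 0.106 m. Now I lower the fingers round the barrel.

```bash
python3 -m handwheel '[[-0.2,0,0,0.05,0,0,0],[-0.2,0,0,0.1,0,0,0],[-0.2,0,0,0.13,0,0,0],[-0.2,0,0,0.15,0,0,0],[-0.2,0,0,0.16,0,0,0],[-0.2,0,0,0.17,0,0,0],[-0.2,0,0,0.17,0,0,0],[-0.2,0,0,0.17,0,0,0]]'
python3 - <<'E'
from h import *
a=robot.read_camera("top");b=robot.read_camera("side")
def cr(c,l,t,w,h,W,H): return cv2.resize(cv2.cvtColor(c["frame"][t:t+h,l:l+w],cv2.COLOR_RGB2BGR),(W,H),interpolation=cv2.INTER_CUBIC)
cv2.imwrite("pics/z3.png",np.hstack([cr(a,200,180,50,50,400,400),cr(b,215,165,50,50,400,400)]))
go([.565,.075,.03],96)
E
```

```text
t: 4.25
tool_pos: [0.5677, 0.0448, 0.0306]
orientation: [-0.163, 3.136, -0.0]
force: [0.2, 0.0, 0.6]
opening: 0.056
gripper_force: 0.0
shift [-0.0005  0.0303  0.0005] now [0.5676 0.0448 0.0306] open 0.055847830372962405
yline 95.93949233501137 turn rz share -0.0003361536943813014 q6 -1.685765119301061 tilt [ 0.001  0.    -1.   ]
```

View pics/z3.png

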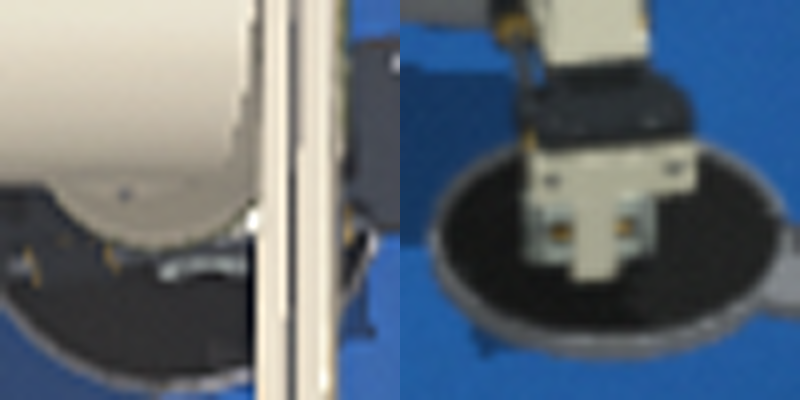

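The finger sits in front of the barrel's middle (side view) with no contact. Now I push slowly towards +y by about 30 mm and back off.

```bash
python3 -m handwheel '[[-0.2,0,0.005,0,0,0,0],[-0.2,0,0.008,0,0,0,0],[-0.2,0,0.01,0,0,0,0],[-0.2,0,0.012,0,0,0,0],[-0.2,0,0.014,0,0,0,0],[-0.2,0,0.016,0,0,0,0],[-0.2,0,0.018,0,0,0,0],[-0.2,0,0.02,0,0,0,0],[-0.2,0,0.022,0,0,0,0],[-0.2,0,0.024,0,0,0,0],[-0.2,0,0.025,0,0,0,0],[-0.2,0,0.026,0,0,0,0],[-0.2,0,0.027,0,0,0,0],[-0.2,0,0.028,0,0,0,0],[-0.2,0,0.029,0,0,0,0],[-0.2,0,0.0295,0,0,0,0],[-0.2,0,0.03,0,0,0,0],[-0.2,0,0.03,0,0,0,0],[-0.2,0,0.024,0,0,0,0],[-0.2,0,0.022,0,0,0,0]]'
python3 -m handwheel '[[-0.2,0,0,-0.02,0,0,0],[-0.2,0,0,-0.07,0,0,0],[-0.2,0,0,-0.12,0,0,0],[-0.2,-0.06,-0.06,-0.17,0,0,0],[-0.2,-0.12,-0.12,-0.17,0,0,0],[-0.2,-0.16,-0.16,-0.17,0,0,0],[-0.2,-0.2,-0.2,-0.17,0,0,0],[-0.2,-0.2,-0.2,-0.17,0,0,0],[-0.2,-0.2,-0.2,-0.17,0,0,0]]'
python3 - <<'E'
from h import *
s=robot.read_state();print(s["tool_pos"])
a=robot.read_camera("top");b=robot.read_camera("side")
def cr(c,l,t,w,h,W,H): return cv2.resize(cv2.cvtColor(c["frame"][t:t+h,l:l+w],cv2.COLOR_RGB2BGR),(W,H),interpolation=cv2.INTER_NEAREST)
cv2.imwrite("pics/z4.png",np.hstack([cr(a,200,188,36,36,400,400),cr(b,220,172,36,36,400,400)]))
for r in robot.regions_of(a,"barrel_centre"):
    v,u=np.nonzero(r["mask"]);P=np.array([at(a,x,y,.024)[:2] for x,y in zip(u,v)]);m=P.mean(0);w,V=np.linalg.eigh(np.cov((P-m).T));print("barrel",m,V[:,1],np.sqrt(w*12))
for r in robot.regions_of(b,"barrel_centre"):
    v,u=np.nonzero(r["mask"]);print("side",at(b,u.mean(),v.mean(),.024))
E
```

```text
t: 6.85
tool_pos: [0.5647, 0.0663, 0.0296]
orientation: [0.162, -3.137, 0.0]
force: [-0.4, 0.4, 0.7]
opening: 0.0557
gripper_force: 0.0
t: 7.98
tool_pos: [0.785, -0.1143, 0.1981]
orientation: [0.158, -3.136, -0.0]
force: [-0.3, 0.4, -1.2]
opening: 0.0555
gripper_force: 0.0
[ 0.78503829 -0.11425728  0.1980927 ]
barrel [0.57229102 0.06981037] [-0.98071581  0.19543924] [0.02928344 0.05668473]
barrel [ 0.43445793 -0.54015474] [-0.99848975  0.05493838] [0.06602132 0.14009473]
barrel [0.38898666 0.17767367] [-0.7340379   0.67910851] [0.03664982 0.05768104]
side [0.56792441 0.06166266 0.024     ]
```

View pics/z4.png

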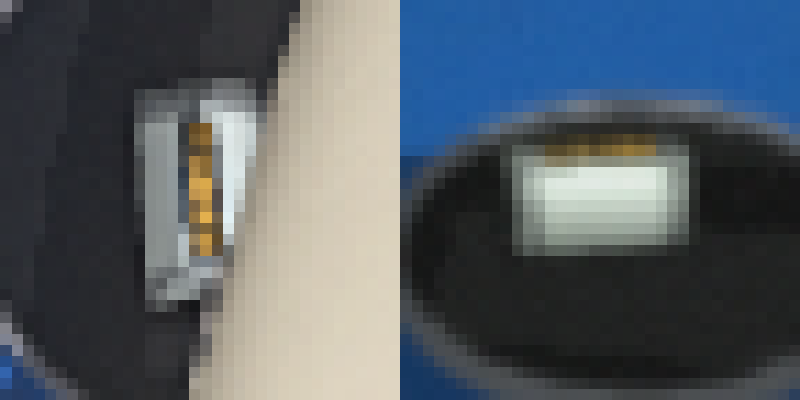

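The pads are now up and near the middle of the barrel in the top view (pad strip at crop x≈200, barrel 137 to 265); the arm hides part of it, so I check again once it has moved away. Next come the loupe geometry and the collar check.

Run:
```python
from h import *
a=robot.read_camera("top");b=robot.read_camera("side")
L=at(a,335,232.6,.02);E=at(a,330.4,271.5,.02);d=(L-E)[:2];print("L",L,"len",np.linalg.norm(d),np.degrees(np.arctan2(d[1],d[0])))
f=a["frame"].astype(int);W=(f[215:280,305:365,0]>150)
v,u=np.nonzero(W);u+=305;v+=215;P=np.array([at(a,x,y,.02)[:2] for x,y in zip(u,v)])
H=P[(P[:,0]<.435)];m=H.mean(0);w,V=np.linalg.eigh(np.cov((H-m).T));print("handle",len(H),m,np.degrees(np.arctan2(*(V[::-1,1]))),np.sqrt(12*w))
f=b["frame"];print(f[170:186,273:277].mean(1).astype(int)[:,0])
g=L[:2]-.064*d/np.linalg.norm(d);print(g)
go([g[0],g[1],.18],80)
```

```text
L [ 0.47504834 -0.29406051  0.02      ] len 0.11982539329227937 -10.031026026879218
handle 158 [ 0.39750678 -0.28032674] 170.3326801872633 [0.01919684 0.07836237]
[ 92  91  92  94 107 121 124 129 132 117  99  81  83  88  88  88]
[ 0.41202667 -0.2829129 ]
shift [ 0.3881 -0.1326  0.0209] now [ 0.7841 -0.1104  0.2015] open 0.05563326199523888
yline 96.0090057512948 turn rz share 0.08893892084052663 q6 -1.8802888205325394 tilt [ 0.002 -0.    -1.   ]
```

```bash
python3 -m handwheel '[[-0.2,0.388,-0.133,0.021,0,0,0.089],[-0.2,0.388,-0.133,0.021,0,0,0.089],[-0.2,0.388,-0.133,0.021,0,0,0.089],[-0.2,0.388,-0.133,0.021,0,0,0.089],[-0.2,0.388,-0.133,0.021,0,0,0.089],[-0.2,0.388,-0.133,0.021,0,0,0.089],[-0.2,0.388,-0.133,0.021,0,0,0.089],[-0.2,0.388,-0.133,0.021,0,0,0.089],[-0.2,0.388,-0.133,0.021,0,0,0.089],[-0.2,0.388,-0.133,0.021,0,0,0.089]]'
python3 - <<'E'
from h import *
a=robot.read_camera("top");b=robot.read_camera("side")
def cr(c,l,t,w,h,W,H): return cv2.resize(cv2.cvtColor(c["frame"][t:t+h,l:l+w],cv2.COLOR_RGB2BGR),(W,H),interpolation=cv2.INTER_NEAREST)
cv2.imwrite("pics/z5.png",np.hstack([cr(a,200,188,36,36,400,400),cr(b,175,230,60,60,400,400)]))
for r in robot.regions_of(a,"barrel_centre"):
    v,u=np.nonzero(r["mask"]);P=np.array([at(a,x,y,.024)[:2] for x,y in zip(u,v)]);m=P.mean(0);w,V=np.linalg.eigh(np.cov((P-m).T));print("barrel",r["conf"],m,V[:,1],np.sqrt(w*12))
f=a["frame"].astype(int)[195:220,205:235];Y=(f[...,0]-f[...,2]>60);v,u=np.nonzero(Y);print("pads",Y.sum(),at(a,u.mean()+205,v.mean()+195,.042))
go([.412,-.283,.017],80)
E
```

```text
t: 9.52
tool_pos: [0.4132, -0.2833, 0.179]
orientation: [0.273, 3.129, -0.0]
force: [-0.2, 0.6, -0.0]
opening: 0.0558
gripper_force: 0.0
barrel 0.76 [0.38971711 0.17887251] [-0.71422948  0.6999116 ] [0.03479326 0.05643139]
barrel 0.62 [0.5661524  0.06679872] [-0.99829302 -0.05840413] [0.0362976  0.06266604]
pads 22 [0.57006986 0.06702891 0.042     ]
shift [0.0009 0.0002 0.1616] now [ 0.4129 -0.2834  0.1786] open 0.05544838708902741
yline 80.00397471681245 turn rz share 2.2081760069170286e-05 q6 -2.1004159544891583 tilt [-0.  0. -1.]
```

View pics/z5.png

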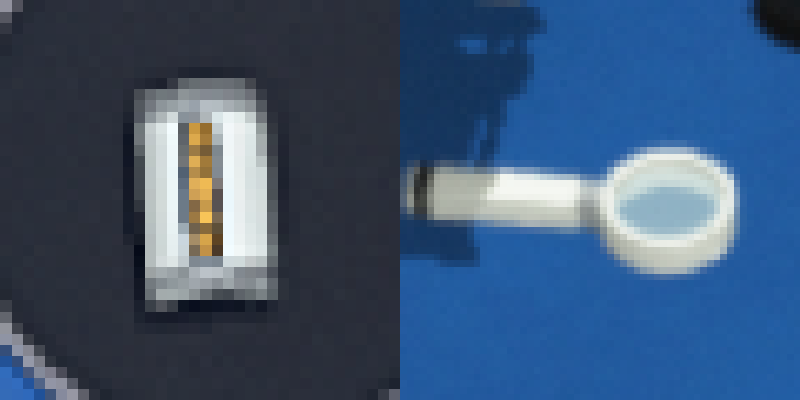

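Pads are centred on top of the barrel (brass and barrel centres within 1 mm at y≈0.067) and the loupe is undisturbed under the gripper. Descending to grip it.

```bash
python3 -m handwheel '[[-0.2,0.001,0,0.05,0,0,0],[-0.2,0.001,0,0.1,0,0,0],[-0.2,0.001,0,0.135,0,0,0],[-0.2,0.001,0,0.15,0,0,0],[-0.2,0.001,0,0.158,0,0,0],[-0.2,0.001,0,0.162,0,0,0],[-0.2,0.001,0,0.162,0,0,0],[0.6,0.001,0,0.162,0,0,0],[1,0.001,0,0.162,0,0,0],[1,0.001,0,0.162,0,0,0],[1,0.001,0,0.162,0,0,0],[1,0.001,0,0.162,0,0,0],[1,0.001,0,0.162,0,0,0],[1,0.001,0,0.162,0,0,0]]' 30
python3 -m handwheel '[[1,0,0,-0.005,0,0,0],[1,0,0,-0.02,0,0,0],[1,0,0,-0.06,0,0,0],[1,0,0,-0.1,0,0,0],[1,0,0,-0.12,0,0,0],[1,0,0,-0.13,0,0,0],[1,0,0,-0.13,0,0,0],[1,0,0,-0.13,0,0,0]]'
python3 - <<'E'
from h import *
a=robot.read_camera("top");b=robot.read_camera("side")
def cr(c,l,t,w,h,W,H): return cv2.resize(cv2.cvtColor(c["frame"][t:t+h,l:l+w],cv2.COLOR_RGB2BGR),(W,H),interpolation=cv2.INTER_NEAREST)
cv2.imwrite("pics/z6.png",np.hstack([cr(a,310,205,60,60,400,400),cr(b,170,190,80,80,400,400)]))
go([.49,.067,.147],90)
E
```

```text
t: 11.42
tool_pos: [0.4112, -0.2838, 0.0167]
orientation: [0.276, 3.129, -0.0]
force: [-1.8, 0.4, 1.1]
opening: 0.0176
gripper_force: 30.0
t: 12.42
tool_pos: [0.4106, -0.2833, 0.1455]
orientation: [-0.276, -3.128, -0.002]
force: [-0.1, 1.0, -1.8]
opening: 0.0181
gripper_force: 30.0
shift [-0.017   0.3588 -0.0013] now [ 0.4105 -0.2832  0.1453] open 0.0179090182456041
yline 79.92003620126147 turn rz share -0.05599979888188074 q6 -2.101705381584965 tilt [-0.002  0.002 -1.   ]
```

View pics/z6.png

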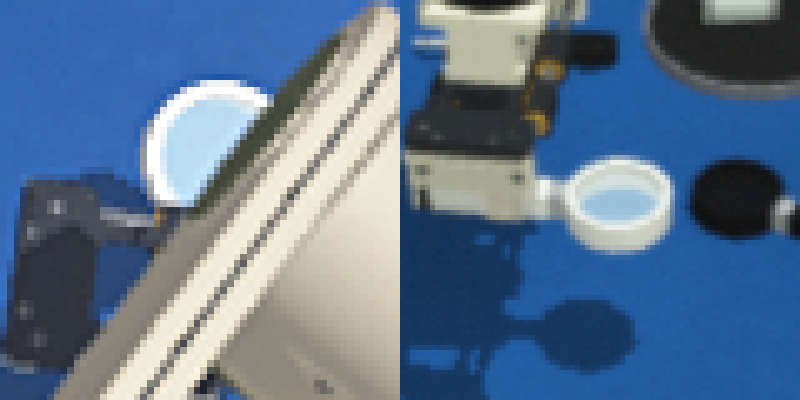

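Loupe held, level in the side view (rim at crop (620,205)). Carrying it over the barrel.

```bash
python3 -m handwheel '[[1,-0.003,0.04,0,0,0,0],[1,-0.008,0.09,0,0,0,-0.01],[1,-0.012,0.14,0,0,0,-0.02],[1,-0.016,0.19,0,0,0,-0.03],[1,-0.02,0.24,0,0,0,-0.04],[1,-0.025,0.29,0,0,0,-0.05],[1,-0.028,0.325,0,0,0,-0.056],[1,-0.031,0.345,0,0,0,-0.056],[1,-0.031,0.355,0,0,0,-0.056],[1,-0.031,0.36,0,0,0,-0.056],[1,-0.031,0.36,0,0,0,-0.056],[1,-0.031,0.36,0,0,0,-0.056]]'
python3 -m handwheel '[[1,0,0,0.01,0,0,0],[1,0,0,0.02,0,0,0],[1,0,0,0.028,0,0,0],[1,0,0,0.032,0,0,0],[1,0,0,0.032,0,0,0],[1,0,0,0.032,0,0,0],[1,0,0,0.032,0,0,0],[1,0,0,0.032,0,0,0]]'
python3 - <<'E'
from h import *
a=robot.read_camera("top");b=robot.read_camera("side")
def cr(c,l,t,w,h,W,H): return cv2.resize(cv2.cvtColor(c["frame"][t:t+h,l:l+w],cv2.COLOR_RGB2BGR),(W,H),interpolation=cv2.INTER_CUBIC)
cv2.imwrite("pics/z7.png",np.hstack([cr(a,195,160,60,60,400,400),cr(b,215,140,75,75,400,400)]))
for z in(.099,.106,.113):
  p=np.array([proj(b,[.568+.032*np.cos(t),.067+.032*np.sin(t),z+h]) for t in np.linspace(0,6.28,60) for h in(-.01,.01)]);print(z,p.min(0),p.max(0))
p=np.array([proj(a,[.568+.032*np.cos(t),.067+.032*np.sin(t),.106+h]) for t in np.linspace(0,6.28,60) for h in(-.01,.01)]);print("top",p.min(0),p.max(0))
for n,c in(("t",a),("s",b)):
  for r in robot.regions_of(c,"lens"): print(n,r["conf"],r["rect"])
go([.504,.066,.1127],90)
E
```

```text
t: 14.02
tool_pos: [0.5046, 0.0645, 0.1466]
orientation: [-0.001, -3.141, 0.0]
force: [-0.5, 0.4, -1.1]
opening: 0.018
gripper_force: 30.0
t: 15.02
tool_pos: [0.5049, 0.0653, 0.1149]
orientation: [-0.0, 3.141, 0.0]
force: [0.6, -0.3, -1.0]
opening: 0.018
gripper_force: 30.0
0.099 [228.18370044 164.7970119 ] [245.70133838 179.21585114]
0.106 [228.16619233 163.22032921] [245.72462173 177.63821244]
0.113 [228.14861415 161.63642182] [245.74801266 176.05315378]
top [204.42796088 190.23995291] [226.80890904 212.79229418]
t 0.57 [272.4, 175.1, 304.8, 220.0]
t 0.5 [210.6, 234.4, 218.9, 246.6]
s 0.73 [230.6, 220.3, 270.5, 243.4]
s 0.58 [200.3, 164.4, 246.6, 176.0]
shift [0.0007 0.0008 0.002 ] now [0.5047 0.0652 0.1147] open 0.017741108210771024
yline 90.00204841840282 turn rz share 1.1380102237899967e-05 q6 -1.5430506743733994 tilt [ 0. -0. -1.]
```

View pics/z7.png

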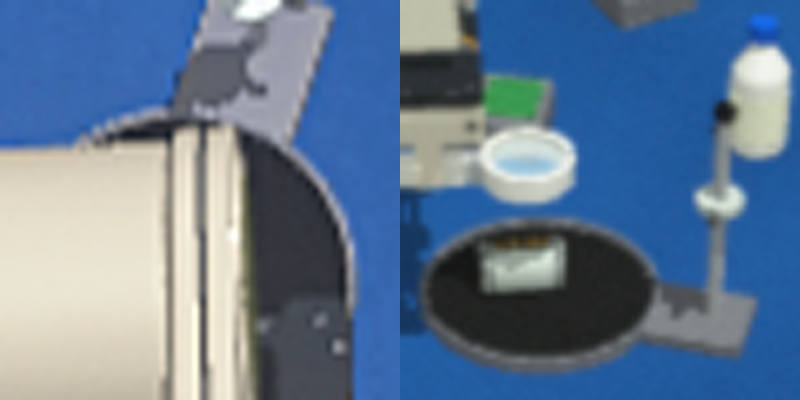

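Side view: the lens is over the barrel (rim u 229.6 to 248.2, rows 164 to 178, barrel u 229.6 to 246.2), level, and at collar height within about 2 mm. It is a few mm too far forward, so I trim by -3 mm in x, settle and hand in.

```bash
python3 -m handwheel '[[1,0.003,0.001,0,0,0,0],[1,0.003,0.001,0,0,0,0],[1,0.003,0.001,0,0,0,0],[1,0.003,0.001,0,0,0,0],[1,0.003,0.001,0,0,0,0],[1,0.003,0.001,0,0,0,0],[1,0.003,0.001,0,0,0,0],[1,0.003,0.001,0,0,0,0]]' && python3 -c "
from plant import robot
print(robot.close_job())"
```

```text
t: 16.23
tool_pos: [0.5016, 0.0662, 0.1146]
orientation: [0.0, -3.142, 0.0]
force: [-0.6, -0.2, -1.0]
opening: 0.0179
gripper_force: 30.0
the job is handed in; nothing more can be done
None
```

The job is handed in at 16.2 s, with no verdict returned: in the last camera checks the barrel's pads faced up and the gripped loupe was level over it at about collar height (0.106 m), and only a 3 mm trim followed.

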